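# Turn the test plate and hold the curing hood ready for loading

### The job

Lift the plate out of the slotted stand, turn it round and stand it back fully down in its slot so that its blue side, now facing away, faces the front of the stand (towards you), and let go. Then take the sprung hood of the light-curing box by its steel bar, raise it a little past its balance point (marked by the sloping yellow strip) without letting it fly up to its stop, and bring it back just below. Finish still holding it there by the bar, so that a colleague can load the plate and the hood will fall shut afterwards; leave the things around undisturbed.

Things in the scene. Friction and masses are not known exactly. Their poses are not given: they have to be found in the camera images.
- stand: Slotted stand fixed on the worktop: aluminium foot 75 x 136 x 10 mm, two grey rails leaving a slot 12 mm wide, 106 mm long, closed at both ends. Origin at the centre of the foot's underside, z up. The slot runs along its y; its front is -x (roughly towards the robot). Slot floor 10 mm above the origin, rails' top 34 mm, flared lips to about 43 mm.
- plate: Loose flat plate on edge in the slot, 8 mm thick (its x), 90 mm wide (y), 85 mm high (z), 0.1 kg; white with a blue face on its +x side. Origin at the centre of its lower edge. At the start it is upright, blue face to the stand's +x (away). Seated, its top is 95 mm above the worktop; pinch it across its thickness by the top edge.
- blue_side (a point): Point in the air 50 mm out from the plate's middle plane, straight in front of the centre of its blue face (fixed to the plate); tells which way the blue face looks.
- light_box: White light-curing box fixed on the worktop, 160 mm deep (x), 160 mm wide (y), 85 mm high, open-topped under its hood. Origin at the centre of its underside, z up, front is -x. Beside its right (-y) wall, 14 mm out, a fixed yellow strip slopes up from the hinge towards the front at the balance angle of the hood's top plate, 0.90 rad (52 degrees) above level.
- hood_hinge (a point): Point on the hinge axis of the hood, in the middle of the box's far upper edge (84 mm behind the box's centre, 89 mm above its underside); the axis runs along the box's y.
- hood_angle (a joint): Opening angle, rad: 0 shut, 1.5 at the open stop. Amber top plate, grey skirt 28 mm deep, 172 mm from hinge to front, 176 mm wide, 0.7 kg with bar. A spring carries part of the weight: below 0.90 rad (balance point) it falls shut by itself, above it rises by itself to the stop; about 1 N at the bar moves it when shut, almost nothing near balance.
- dental_model: Bystander: cream plaster dental model, 58 x 62 x 32 mm, origin under its centre.
- powder_jar: Bystander: white jar with a blue lid, 60 mm across, 89 mm high, origin under its centre.
- wheel: Bystander: cream polishing wheel lying flat, 64 mm across, 14 mm high, origin under its centre.
- hood_bar (a point): Round steel bar, 12 mm thick, 100 mm long along y, fixed to the hood 40 mm in front of the skirt's face (34 mm clear gap behind it) on two arms at its ends; grip it in the middle. This point is the bar's centre: 212 mm from the hinge towards the front and 12 mm below it with the hood shut, 77 mm above the worktop. It moves with the hood.
- hood: The hood itself with its bar, turning about the hinge: origin on the hinge axis at hood_hinge; shut, its axes are the box's and it reaches from the origin along -x to the front.

How it is judged:
By the outcome, as a careful person would: the job done as asked, in the order asked, and still so for the second after the job is handed in, while the arm keeps its last pose, push and grip.
It also fails if it takes over 54 s, if anything falls off the work surface, if the arm or the gripper's body presses on something with over 40 N, if the wrist force passes 120 N, or if a joint passes its speed limit or range.

### The arm

A 6-joint arm with a two-finger parallel gripper is mounted at the origin on a cart in front of the work surface, level with it; the furniture and walls round the work are solid. World frame = base frame: x ahead of the robot, y to its left, z up, the work surface at z = 0. Lengths are in m, angles in rad, forces in N, time in s.
With the tool pointing down it reaches from about 0.35 to 0.975 m from the base axis. Payload 4.9 kg.
Tool frame: the origin (TCP) lies between the finger pads, 19 mm behind the fingertips; this is the grasp point; z points along the fingers, y is the line along which they close (so a half turn about z gives the same grasp; the last joint's range is limited). The gripper opens to 85 mm and grips with 20 to 120 N. Pads are 22 mm wide; open, the fingers measure 114 mm over their backs; the gripper's body (76 mm by 85 mm) begins 54 mm behind the grasp point. The pads swing forward as they close: fully open they stand 13 mm farther back than shut.
Start: joints at [-1.409, 0.053, 1.613, -0, 1.476, -0.119], TCP at [0.173, -0.601, 0.25] pointing down, gripper open.
Joint ranges: [-3.01, 3.01], [-1.01, 2.22], [0.06, 2.58], [-1.02, 4.17], [0.09, 2.62], [-3.14, 3.14]. Speed limits (rad/s): [2.57, 2.57, 3.14, 3.14, 3.14, 3.14].

### API

Orientations are given as a rotation vector (axis times angle).
In Python, from station import ctrl, optics gives the robot as it stands.
- The arm moves only by the shell command python3 -m handwheel 'ROWS' [OPENING] [FORCE]. ROWS is JSON, a list of rows, each an object of numbers: "tx", "ty", "tz": the shift along the tool's x, y, z in mm; "roll": the turn about the tool's z in rad. A call has 1 to 12 rows; each row shifts and turns the commanded pose from where the row before left it, along the tool's axes as they then stand; what a row does not reach is not made up. A row lasts 1/12 s, in which the tool goes at most 41.7 mm and 7.16 degrees, less where a joint would pass 70% of its speed; a pose out of reach is approached as far as the arm can. A call with a gripper value outside its range is refused whole. OPENING is the finger opening in mm, from 0 to 85.4, set as the call begins (- or left out, the last holds). The fingers move at their own pace and stop on an object; FORCE is the grip in N (left out, the last holds). Time passes only in rows, so rows that do not move let the fingers close. It gives the time, the measured TCP pose, the force, the opening and the grip force at its end, in the units of the state.
- ctrl.get_obs(): the state, without advancing time (a new reading comes with each control period).
- optics.get_image(name): name is "scene" or "top"; returns (picture, depth): 384x512x3 uint8, red, green, blue; 384x512 float32, m along the optical axis (not along the pixel's ray), 0 where there is no reading.
- optics.camera_params(name): a dict with "mtx" (3x3 intrinsics, pixels), "extrinsics" (4x4, takes a point from camera to world coordinates). Camera axes: x right, y down, z forward; pixel columns grow to the right and rows downward; lengths in m; the calibration is good to about 2 mm. A picture is of the moment at which its call begins. camera_params takes no time and is no camera call.
- ctrl.finish_job(): hands the job in; it is judged then, once.
The state is a dict: "t": time; "q": joint angles; "dq": joint speeds; "effort": joint torques, N m; "tool_pos": TCP position; "tool_rot": TCP orientation; "contact_force": force on the tool from outside, world axes, zero at the start; "wrist_torque": the same for the moment, N m; "opening": finger opening in m; "grip_force": force on a finger pad.
Only numpy, scipy, OpenCV 4.12 (cv2) and the standard library are available. Lean on these libraries where they do the work, as an engineer would, in place of code of your own. Each camera call takes 0.05 s, during which the arm holds its last target. There are 200 camera calls.

## Working session

There is one attempt and no reset: what is moved stays moved. The work goes in short steps, Python scripts to look and compute and a shell command to move; the robot and the scene stay as the last step left them, time stands still between calls to the robot, and variables do not carry over. Pictures are saved under pics/ and viewed, at most 10 in all, crops included, and the job is handed in when it is done.

```bash
ls; mkdir -p pics; cat > h.py <<'E'
import numpy as np, cv2
from station import ctrl, optics
def shot(n, f=None):
    im,d=optics.get_image(n)
    if f: cv2.imwrite('pics/'+f, im[:,:,::-1])
    return im,d
def world(n,d):
    p=optics.camera_params(n);K=np.array(p['mtx']);T=np.array(p['extrinsics'])
    v,u=np.indices(d.shape)
    c=np.stack([(u-K[0,2])/K[0,0]*d,(v-K[1,2])/K[1,1]*d,d],-1)
    w=c@T[:3,:3].T+T[:3,3]; w[d<=0]=np.nan
    return w
E
python3 - <<'E'
from h import *
for n in('scene','top'):
    im,d=shot(n,n+'0.png'); np.savez(n+'0.npz',im=im,d=d,w=world(n,d)); p=optics.camera_params(n)
    print(n,np.array(p['mtx']).round(1).tolist(),np.array(p['extrinsics']).round(3).tolist())
o=ctrl.get_obs();print({k:np.round(v,3) for k,v in o.items()})
E
```

```text
pics
scene [[414.3, 0.0, 258.1], [0.0, 414.3, 191.1], [0.0, 0.0, 1.0]] [[-0.658, -0.567, 0.495, -0.173], [-0.752, 0.51, -0.417, 0.498], [-0.016, -0.647, -0.762, 1.113], [0.0, 0.0, 0.0, 1.0]]
top [[470.5, 0.0, 248.8], [0.0, 470.5, 188.3], [0.0, 0.0, 1.0]] [[0.026, -0.995, 0.094, 0.388], [-1.0, -0.026, 0.0, -0.068], [0.002, -0.094, -0.996, 1.625], [0.0, 0.0, 0.0, 1.0]]
{'t': np.float64(0.1), 'q': array([-1.409,  0.053,  1.614,  0.   ,  1.476, -0.119]), 'dq': array([-0.001, -0.001, -0.003, -0.001,  0.002,  0.   ]), 'effort': array([-1.0000e-03, -3.9490e+01, -3.7137e+01, -0.0000e+00,  4.0000e-03,
       -0.0000e+00]), 'tool_pos': array([ 0.173, -0.6  ,  0.249]), 'tool_rot': array([-3.109, -0.439,  0.   ]), 'contact_force': array([-1.042, -0.022, -0.411]), 'wrist_torque': array([ 0.058, -0.006,  0.081]), 'grip_force': np.float64(0.0), 'opening': np.float64(0.086)}
```

View pics/scene0.png

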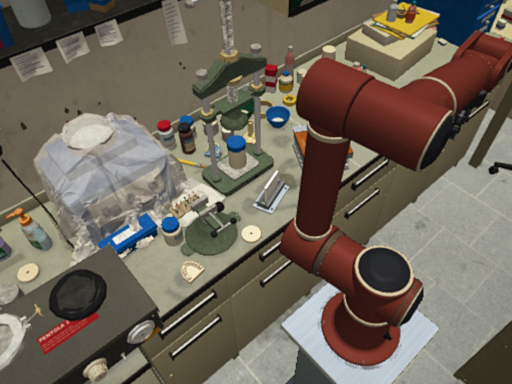

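View pics/top0.png

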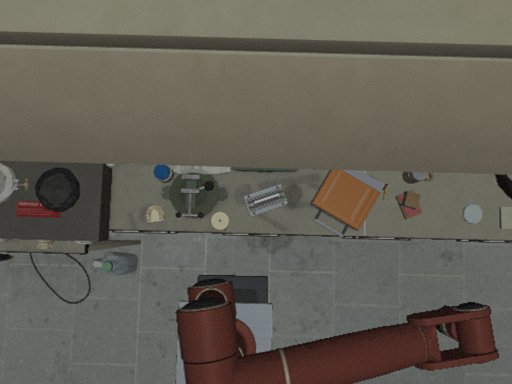

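The scene view shows the stand at about (270,190), with the amber box partly hidden behind the arm at about (315,150). The top view shows the stand at (266,200), the box at (345,200) and its bar near (330,225).

```bash
python3 - <<'E'
from h import *
a=np.load('scene0.npz');b=np.load('top0.npz')
c1=cv2.resize(a['im'][150:230,230:360],None,fx=6,fy=6,interpolation=cv2.INTER_CUBIC)[:,:,::-1]
c2=cv2.resize(b['im'][160:245,235:395],None,fx=5,fy=5,interpolation=cv2.INTER_CUBIC)[:,:,::-1]
cv2.imwrite('pics/c1.png',c1[:600]);cv2.imwrite('pics/c2.png',c2)
w=b['w']
np.set_printoptions(linewidth=250,suppress=True)
print((w[180:222:2,240:296:2,2]*1000).round().astype(int))
E
```

```text
[[                   0                   -5                   -3                    1                   -1                    1                  -10                    0                   -5                   -4                   -4
                    -4                   -3                   -1                   -5                   -9                   -1                   -9                   -1                   -2                   10                   -2
                    -3                    1                   -5                   -7                   -4                   -6]
 [                  -1                   -1                  -11                    2                    0                   -5                    1                   -2                   -4                    0                    1
                    -5                   -9                    2                   -1                   -2                   -1                   -3                    0                   -5                   -4                    1
                     2                 
[... 10755 characters left out ...]
7                    3                   -1]
 [                   2                   -1                   -3                    2                   -3                   -4                   -7                   -9                   -6                    0                   -8
                    -9                    3                   -2                   -4                   -8                   -7                   -6                   -4                   -5                   -3                   -1
                     0                   -7                   -9                   -4                   -8                  -11]]<stdin>:8: RuntimeWarning: invalid value encountered in cast
```

View pics/c1.png

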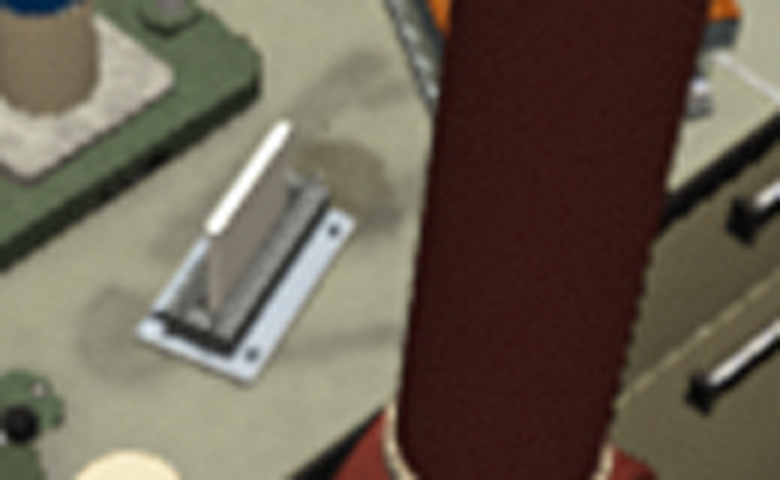

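View pics/c2.png

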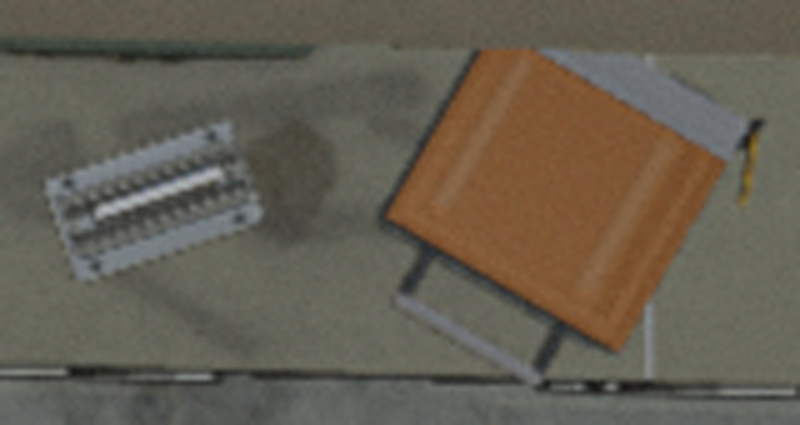

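The scene crop shows the plate standing in the slot with its white face towards us, top edge from (215,230) to (285,125). The top crop shows the plate's top edge from (95,213) to (222,172), the bar from (400,300) to (535,378), the amber hood shut, and the yellow strip at (748,165).

```bash
cat >> h.py <<'E'
def rays(n,uv):
    p=optics.camera_params(n);K=np.array(p['mtx']);T=np.array(p['extrinsics'])
    uv=np.atleast_2d(uv).astype(float)
    r=np.c_[(uv-K[:2,2])/K[[0,1],[0,1]],np.ones(len(uv))]@T[:3,:3].T
    return T[:3,3],r
def onz(n,uv,z):
    o,r=rays(n,uv); return o+r*((z-o[2])/r[:,2])[:,None]
def fit(P):
    (c,s,a)=cv2.minAreaRect((P[:,:2]*1000).astype(np.float32)); return np.round(c,1),np.round(s,1),round(a,1)
E
python3 - <<'E'
from h import *
np.set_printoptions(linewidth=200,suppress=True,precision=4)
b=np.load('top0.npz');a=np.load('scene0.npz');w=b['w'];im=b['im'].astype(int);d=b['d']
v,u=np.indices(d.shape)
# plate top: bright white pixels in stand region
reg=(u>240)&(u<295)&(v>180)&(v<222)
m=reg&(im.min(2)>165)&(w[...,2]>.06); 
print('plate n',m.sum(),'z med',np.median(w[m][:,2]))
P=onz('top',np.c_[u[m],v[m]],.095);c=P.mean(0);_,s,vt=np.linalg.svd((P-c)[:,:2]);print('ctr',c,'yaw',np.degrees(np.arctan2(vt[0,1],vt[0,0])),fit(P), np.ptp((P-c)[:,:2]@vt[0]))
ms=reg&(w[...,2]>.075);c=np.nanmedian(w[ms],0);print('depth',np.nanmean(w[ms],0))
# foot: above 5mm
f=reg&(w[...,2]>.006)&(w[...,2]<.018); f=cv2.morphologyEx(f.astype(np.uint8),cv2.MORPH_OPEN,np.ones((2,2)))>0
print('foot',fit(w[f]), f.sum())
# scene plate top
ws=a['w'];ims=a['im'].astype(int);vs,us=np.indices(ws.shape[:2])
m=(us>258)&(us<282)&(vs>165)&(vs<195)&(ims.min(2)>190)
print('scene plate',m.sum(),np.nanmedian(ws[m],0));P=onz('scene',np.c_[us[m],vs[m]],.095);c=P.mean(0);vt=np.linalg.svd((P-c)[:,:2])[2];print(c,np.degrees(np.arctan2(vt[0,1],vt[0,0])))
# hood amber
reg=(u>308)&(u<385)&(v>165)&(v<235)
m=reg&(im[...,0]>1.6*im[...,2])&(im[...,0]>110)
print('amber',m.sum(),'z',np.nanmedian(w[m][:,2]),fit(w[m]),fit(onz('top',np.c_[u[m],v[m]],.093)))
# bar
m=reg&(w[...,2]>.055)&(w[...,2]<.085)&(v>212)&(im.min(2)>110)
print('bar n',m.sum(),np.nanmedian(w[m][:,2]))
print(np.c_[u[m],v[m]][::3].T)
e=onz('top',[[235+400/5,160+299/5],[235+536/5,160+378/5]],.077);print('bar ends',e,e.mean(0),np.linalg.norm(e[1]-e[0]),np.degrees(np.arctan2(*(e[0]-e[1])[1::-1])))
print('obst z',np.nanmedian(w[120:160,200:400,2]),'cabinet edge x',np.nanmin(w[150:164,250:380,0][w[150:164,250:380,2]>.3]))
E
```

```text
plate n 8 z med 0.09241861824615738
ctr [ 0.5028 -0.1253  0.095 ] yaw 109.45395425850108 (array([ 503.2, -126.7]), array([ 1. , 72.3]), 20.0) 0.07227913750840023
depth [ 0.5024 -0.1261  0.0907]
foot (array([ 498.9, -130.9]), array([ 72.6, 127. ]), 18.7) 121
scene plate 55 [ 0.5017 -0.1407  0.0918]
[ 0.4935 -0.1212  0.095 ] 123.92826002211106
amber 2282 z 0.09024831686293722 (array([ 503.4, -406.7]), array([215.4, 148.7]), 61.1) (array([ 505.5, -396.2]), array([196. , 142.3]), 60.9)
bar n 35 0.0793647894181353
[[316 319 322 324 327 328 330 332 333 336 338 339]
 [220 221 223 224 226 227 228 229 230 231 233 234]]
bar ends [[ 0.4359 -0.2881  0.077 ]
 [ 0.3866 -0.3779  0.077 ]] [ 0.4112 -0.333   0.077 ] 0.1024066033204496 61.226057098850404
obst z 1.3179806064992525 cabinet edge x 0.4371789167693929
```

```bash
python3 - <<'E'
from h import *
np.set_printoptions(suppress=True,precision=4)
T=lambda q:(np.array(q,float)+.5)/5-.5+[235,160]
S=lambda q:(np.array(q,float)+.5)/6-.5+[230,150]
def show(l,P): d=P[1]-P[0]; print(l,P.mean(0)[:2],np.linalg.norm(d).round(4),'yaw',np.degrees(np.arctan2(d[1],d[0])).round(1))
show('plate top',onz('top',T([[222,173],[95,213]]),.095))
show('plate scene',onz('scene',S([[286,126],[214,231]]),.095))
c=onz('top',T([[47,183],[230,122],[263,215],[82,280]]),.010);print('foot',c.mean(0)[:2]);show('far',c[[1,0]]);show('near',c[[2,3]])
c=onz('scene',S([[243,382],[352,220]]),.010);show('foot near edge scene',c[::-1])
b=np.load('top0.npz');w=b['w'];v,u=np.indices(b['d'].shape)
m=(u>240)&(u<295)&(v>180)&(v<222)&(w[...,2]>.075)
P=onz('top',np.c_[u[m],v[m]],.095);c=P.mean(0);vt=np.linalg.svd((P-c)[:,:2])[2];print(m.sum(),c,np.degrees(np.arctan2(vt[0,1],vt[0,0])),fit(P))
# triangulate plate ends, two views
for t,s in(([222,173],[286,126]),([95,213],[214,231])):
    o1,r1=rays('top',T(t));o2,r2=rays('scene',S(s));k=np.linalg.lstsq(np.c_[r1[0],-r2[0]],o2-o1,rcond=None)[0]
    print('tri',(o1+k[0]*r1[0]+o2+k[1]*r2[0])/2,np.linalg.norm(o1+k[0]*r1[0]-o2-k[1]*r2[0]))
E
```

```text
plate top [ 0.5014 -0.1259] 0.0869 yaw 109.0
plate scene [ 0.4983 -0.1262] 0.0874 yaw 110.7
foot [ 0.5029 -0.1272]
far [ 0.5353 -0.1148] 0.1332 yaw 110.0
near [ 0.4705 -0.1397] 0.1323 yaw 111.2
foot near edge scene [ 0.4669 -0.136 ] 0.1358 yaw 109.6
78 [ 0.502  -0.1259  0.095 ] 110.36562632683793 (array([ 501.5, -125.1]), array([ 9.3, 88.8]), 20.0)
tri [ 0.5152 -0.1676  0.0936] 0.0013436147937870538
tri [ 0.4863 -0.0861  0.0916] 0.003394998771300447
```

```bash
cat > go.py <<'E'
# python3 go.py x y z yawdeg_of_tool_y : needed tool-frame shift (after rolling) and roll
import sys,numpy as np
from scipy.spatial.transform import Rotation as R
from station import ctrl
o=ctrl.get_obs();x,y,z,yw=map(float,sys.argv[1:5]);M=R.from_rotvec(o['tool_rot']).as_matrix()
cur=np.degrees(np.arctan2(M[1,1],M[0,1]));a=np.radians(yw)
d=np.array([x,y,z])-o['tool_pos']
print('t',round(o['t'],2),'pos',np.round(o['tool_pos'],4),'yaw_y',cur.round(2),'tilt',M[2].round(3),'q6',o['q'][5].round(3),'F',np.round(o['contact_force'],1),'open',round(o['opening'],4),'grip',round(float(o['grip_force']),1))
r=-(yw-cur);r=(r+180)%360-180
print('roll rad',np.radians(r).round(3),'tx %.1f ty %.1f tz %.1f mm'%(1e3*(d[0]*-np.sin(a)+d[1]*np.cos(a)),1e3*(d[0]*np.cos(a)+d[1]*np.sin(a)),-1e3*d[2]))
E
python3 -m handwheel '[{"roll":-0.12},{"roll":-0.12},{"roll":-0.12},{"roll":-0.12},{"roll":-0.12},{"roll":-0.12},{"roll":-0.12},{"roll":-0.12},{"roll":-0.12},{"roll":-0.12},{"roll":-0.12},{"roll":-0.12}]' 40 && python3 go.py .501 -.126 .160 20
```

```text
$[0]: bad value
```

```bash
python3 -m handwheel '[{"tx":0,"ty":0,"tz":0,"roll":-0.12},{"tx":0,"ty":0,"tz":0,"roll":-0.12},{"tx":0,"ty":0,"tz":0,"roll":-0.12},{"tx":0,"ty":0,"tz":0,"roll":-0.12},{"tx":0,"ty":0,"tz":0,"roll":-0.12},{"tx":0,"ty":0,"tz":0,"roll":-0.12},{"tx":0,"ty":0,"tz":0,"roll":-0.12},{"tx":0,"ty":0,"tz":0,"roll":-0.12},{"tx":0,"ty":0,"tz":0,"roll":-0.12},{"tx":0,"ty":0,"tz":0,"roll":-0.12},{"tx":0,"ty":0,"tz":0,"roll":-0.12},{"tx":0,"ty":0,"tz":0,"roll":-0.12}]' 40 && python3 go.py .501 -.126 .160 20
```

```text
t: 1.1
tool_pos: [0.1731, -0.6002, 0.2493]
tool_rot: [-2.041, -2.387, -0.001]
contact_force: [0.6, 0.0, 0.8]
opening: 0.0401
grip_force: 0.0
t 1.1 pos [ 0.1731 -0.6002  0.2493] yaw_y 8.94 tilt [ 0.001 -0.    -1.   ] q6 -1.565 F [0.6 0.  0.8] open 0.0401 grip 0.0
roll rad -0.193 tx 333.4 ty 470.3 tz 89.3 mm
```

```bash
python3 -m handwheel '[{"tx":0,"ty":0,"tz":0,"roll":-0.097},{"tx":0,"ty":0,"tz":0,"roll":-0.096},{"tx":22,"ty":31,"tz":0,"roll":0},{"tx":22,"ty":31,"tz":0,"roll":0},{"tx":22,"ty":31,"tz":0,"roll":0},{"tx":22,"ty":31,"tz":0,"roll":0},{"tx":22,"ty":31,"tz":0,"roll":0},{"tx":22,"ty":31,"tz":0,"roll":0},{"tx":22,"ty":31,"tz":0,"roll":0},{"tx":22,"ty":31,"tz":0,"roll":0},{"tx":22,"ty":31,"tz":0,"roll":0},{"tx":22,"ty":31,"tz":0,"roll":0}]' && python3 -m handwheel '[{"tx":23,"ty":32,"tz":0,"roll":0},{"tx":23,"ty":32,"tz":0,"roll":0},{"tx":23,"ty":32,"tz":0,"roll":0},{"tx":23,"ty":32,"tz":0,"roll":0},{"tx":21,"ty":32,"tz":0,"roll":0},{"tx":0,"ty":0,"tz":25,"roll":0},{"tx":0,"ty":0,"tz":25,"roll":0},{"tx":0,"ty":0,"tz":25,"roll":0},{"tx":0,"ty":0,"tz":0,"roll":0}]' >/dev/null && python3 go.py .501 -.126 .085 20
python3 - <<'E'
from h import *
im,d=shot('scene');im2,_=shot('top')
cv2.imwrite('pics/p1.png',np.hstack([cv2.resize(im[130:230,220:330],(550,500)),cv2.resize(im2[165:225,240:290],(250,300)).copy() if 0 else cv2.resize(im2[165:245,240:280],(250,500))])[:,:,::-1])
E
```

```text
t: 2.1
tool_pos: [0.3916, -0.2872, 0.2496]
tool_rot: [-1.81, -2.567, -0.0]
contact_force: [0.2, -0.7, -1.0]
opening: 0.0399
grip_force: 0.0
t 2.85 pos [ 0.5004 -0.127   0.1685] yaw_y 19.7 tilt [ 0.008 -0.008 -1.   ] q6 -0.737 F [-0.   1.3 -1. ] open 0.04 grip 0.0
roll rad -0.005 tx 0.7 ty 0.9 tz 83.5 mm
```

View pics/p1.png

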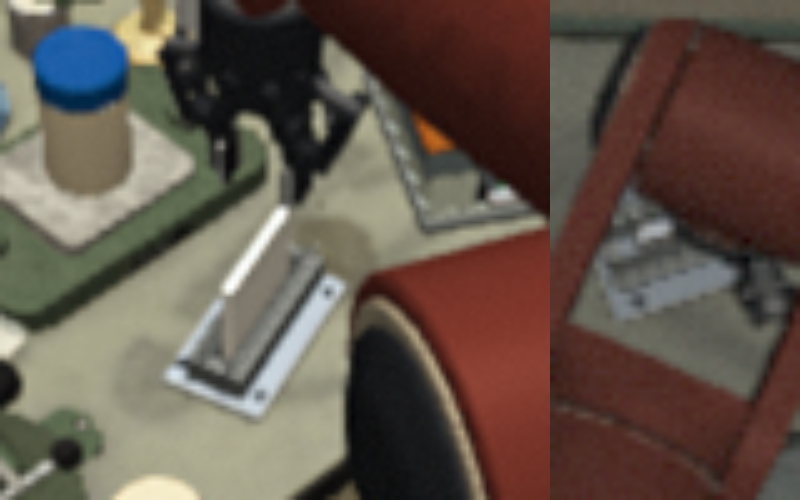

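The scene crop shows the open fingers at (225,170) and (290,190), straddling the line of the plate, whose top edge runs from (230,290) to (285,210). Going down.

```bash
python3 -m handwheel '[{"tx":0.5,"ty":1,"tz":18,"roll":0},{"tx":0,"ty":0,"tz":18,"roll":0},{"tx":0,"ty":0,"tz":18,"roll":0},{"tx":0,"ty":0,"tz":18,"roll":0},{"tx":0,"ty":0,"tz":12,"roll":0},{"tx":0,"ty":0,"tz":0,"roll":0},{"tx":0,"ty":0,"tz":0,"roll":0},{"tx":0,"ty":0,"tz":0,"roll":0}]' && python3 go.py .501 -.126 .085 20
```

```text
t: 3.62
tool_pos: [0.5058, -0.1286, 0.0929]
tool_rot: [1.808, 2.565, 0.001]
contact_force: [0.2, 0.4, 0.7]
opening: 0.0401
grip_force: 0.0
t 3.62 pos [ 0.5058 -0.1286  0.0929] yaw_y 19.64 tilt [-0.002  0.002 -1.   ] q6 -0.735 F [0.2 0.4 0.7] open 0.0401 grip 0.0
roll rad -0.006 tx 4.1 ty -3.6 tz 7.9 mm
```

```bash
python3 -m handwheel '[{"tx":4,"ty":-4,"tz":4,"roll":-0.006},{"tx":0,"ty":0,"tz":3,"roll":0},{"tx":0,"ty":0,"tz":0,"roll":0},{"tx":0,"ty":0,"tz":0,"roll":0}]' >/dev/null; python3 go.py .501 -.126 .085 20;  python3 -m handwheel '[{"tx":0,"ty":0,"tz":0,"roll":0},{"tx":0,"ty":0,"tz":0,"roll":0},{"tx":0,"ty":0,"tz":0,"roll":0},{"tx":0,"ty":0,"tz":0,"roll":0},{"tx":0,"ty":0,"tz":0,"roll":0},{"tx":0,"ty":0,"tz":0,"roll":0}]' 0 25 >/dev/null;  python3 go.py .501 -.126 .085 20
```

```text
t 3.95 pos [ 0.4994 -0.1255  0.084 ] yaw_y 20.0 tilt [-0.  0. -1.] q6 -0.74 F [-0.7 -0.2  1.3] open 0.0403 grip 0.0
roll rad -0.0 tx -1.0 ty 1.4 tz -1.0 mm
t 4.45 pos [ 0.5    -0.1255  0.0842] yaw_y 20.0 tilt [-0.     0.001 -1.   ] q6 -0.74 F [ 2.8  0.4 -1.1] open 0.0077 grip 29.6
roll rad -0.0 tx -0.8 ty 0.7 tz -0.8 mm
```

```bash
python3 -m handwheel '[{"tx":0,"ty":0,"tz":-5,"roll":0},{"tx":0,"ty":0,"tz":-15,"roll":0},{"tx":0,"ty":0,"tz":-15,"roll":0},{"tx":0,"ty":0,"tz":-20,"roll":0},{"tx":0,"ty":0,"tz":-20,"roll":0},{"tx":0,"ty":0,"tz":0,"roll":0},{"tx":0,"ty":0,"tz":0,"roll":0},{"tx":0,"ty":0,"tz":0,"roll":0.1},{"tx":0,"ty":0,"tz":0,"roll":0.12},{"tx":0,"ty":0,"tz":0,"roll":0.12},{"tx":0,"ty":0,"tz":0,"roll":0.12},{"tx":0,"ty":0,"tz":0,"roll":0.12}]'
python3 -m handwheel '[{"tx":0,"ty":0,"tz":0,"roll":0.12},{"tx":0,"ty":0,"tz":0,"roll":0.12},{"tx":0,"ty":0,"tz":0,"roll":0.12},{"tx":0,"ty":0,"tz":0,"roll":0.12},{"tx":0,"ty":0,"tz":0,"roll":0.12},{"tx":0,"ty":0,"tz":0,"roll":0.12},{"tx":0,"ty":0,"tz":0,"roll":0.12},{"tx":0,"ty":0,"tz":0,"roll":0.12},{"tx":0,"ty":0,"tz":0,"roll":0.12},{"tx":0,"ty":0,"tz":0,"roll":0.12},{"tx":0,"ty":0,"tz":0,"roll":0.12},{"tx":0,"ty":0,"tz":0,"roll":0.12}]' >/dev/null
python3 -m handwheel '[{"tx":0,"ty":0,"tz":0,"roll":0.12},{"tx":0,"ty":0,"tz":0,"roll":0.12},{"tx":0,"ty":0,"tz":0,"roll":0.12},{"tx":0,"ty":0,"tz":0,"roll":0.12},{"tx":0,"ty":0,"tz":0,"roll":0.12},{"tx":0,"ty":0,"tz":0,"roll":0.12},{"tx":0,"ty":0,"tz":0,"roll":0.12},{"tx":0,"ty":0,"tz":0,"roll":0.12},{"tx":0,"ty":0,"tz":0,"roll":0.12},{"tx":0,"ty":0,"tz":0,"roll":0.04},{"tx":0,"ty":0,"tz":0,"roll":0},{"tx":0,"ty":0,"tz":0,"roll":0}]' >/dev/null;  python3 go.py .5 -.1255 .154 200
python3 - <<'E'
from h import *
im,d=shot('scene');np.savez('s2.npz',im=im,d=d);im2,_=shot('top')
cv2.imwrite('pics/p2.png',np.hstack([cv2.resize(im[130:230,220:330],(550,500)),cv2.resize(im2[165:245,240:280],(250,500))])[:,:,::-1])
E
```

```text
t: 5.45
tool_pos: [0.498, -0.1252, 0.1564]
tool_rot: [-2.466, -1.941, 0.004]
contact_force: [-0.3, -0.3, -0.9]
opening: 0.0078
grip_force: 29.5
t 7.45 pos [ 0.4984 -0.1253  0.1571] yaw_y -159.85 tilt [-0.002  0.003 -1.   ] q6 2.399 F [-0.6  0.3 -1.3] open 0.0077 grip 29.5
roll rad 0.003 tx 0.8 ty -1.5 tz 3.1 mm
```

View pics/p2.png

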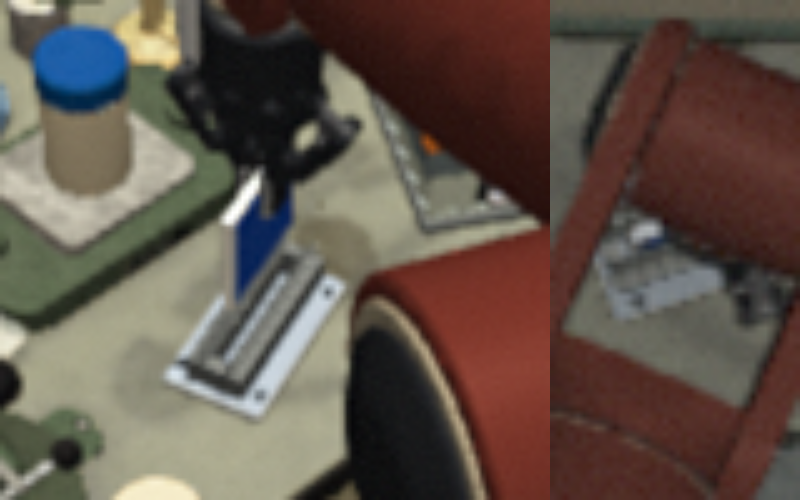

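The blue face now looks towards the front, seen at crop position (265,235), with the plate above the slot, which runs from (215,365) to (320,255). Lowering it in stages.

```bash
python3 -m handwheel '[{"tx":1,"ty":-1.5,"tz":9,"roll":0.003},{"tx":0,"ty":0,"tz":9,"roll":0},{"tx":0,"ty":0,"tz":9,"roll":0},{"tx":0,"ty":0,"tz":9,"roll":0},{"tx":0,"ty":0,"tz":0,"roll":0},{"tx":0,"ty":0,"tz":0,"roll":0},{"tx":0,"ty":0,"tz":0,"roll":0}]' >/dev/null;  python3 go.py .5005 -.1255 .0842 200
```

```text
t 8.13 pos [ 0.5013 -0.126   0.123 ] yaw_y -160.08 tilt [-0. -0. -1.] q6 2.404 F [ 0.3  0.3 -1.3] open 0.0072 grip 29.5
roll rad -0.001 tx -0.8 ty 0.6 tz 38.8 mm
```

```bash
python3 -m handwheel '[{"tx":0,"ty":0,"tz":4,"roll":0},{"tx":0,"ty":0,"tz":4,"roll":0},{"tx":0,"ty":0,"tz":4,"roll":0},{"tx":0,"ty":0,"tz":4,"roll":0},{"tx":0,"ty":0,"tz":0,"roll":0}]' >/dev/null;  python3 go.py .5005 -.1255 .0842 200; python3 -m handwheel '[{"tx":0,"ty":0,"tz":4,"roll":0},{"tx":0,"ty":0,"tz":4,"roll":0},{"tx":0,"ty":0,"tz":4,"roll":0},{"tx":0,"ty":0,"tz":0,"roll":0},{"tx":0,"ty":0,"tz":0,"roll":0}]' >/dev/null;  python3 go.py .5005 -.1255 .0842 200
```

```text
t 8.55 pos [ 0.5012 -0.1259  0.1061] yaw_y -160.08 tilt [-0. -0. -1.] q6 2.404 F [ 1.5  1.  -0.8] open 0.0075 grip 29.4
roll rad -0.001 tx -0.6 ty 0.5 tz 21.9 mm
t 8.97 pos [ 0.5011 -0.1258  0.0946] yaw_y -160.09 tilt [-0.001  0.    -1.   ] q6 2.404 F [ 0.9  0.7 -1.8] open 0.0074 grip 29.4
roll rad -0.001 tx -0.5 ty 0.5 tz 10.4 mm
```

```bash
python3 -m handwheel '[{"tx":0,"ty":0,"tz":3,"roll":0},{"tx":0,"ty":0,"tz":3,"roll":0},{"tx":0,"ty":0,"tz":3,"roll":0},{"tx":0,"ty":0,"tz":0,"roll":0},{"tx":0,"ty":0,"tz":0,"roll":0}]' >/dev/null;  python3 go.py .5005 -.1255 .0842 200; python3 -m handwheel '[{"tx":0,"ty":0,"tz":1,"roll":0},{"tx":0,"ty":0,"tz":1,"roll":0},{"tx":0,"ty":0,"tz":0,"roll":0}]' >/dev/null;  python3 go.py .5005 -.1255 .0842 200
```

```text
t 9.38 pos [ 0.5012 -0.1259  0.0857] yaw_y -160.09 tilt [-0.  0. -1.] q6 2.404 F [ 0.9  0.1 -1.9] open 0.0075 grip 29.4
roll rad -0.001 tx -0.6 ty 0.5 tz 1.5 mm
t 9.63 pos [ 0.5014 -0.1261  0.0842] yaw_y -160.09 tilt [ 0. -0. -1.] q6 2.404 F [ 0.6 -0.1  1.2] open 0.0075 grip 29.7
roll rad -0.001 tx -0.9 ty 0.6 tz 0.0 mm
```

```bash
python3 -m handwheel '[{"tx":0,"ty":0,"tz":0.5,"roll":0},{"tx":0,"ty":0,"tz":0,"roll":0}]' >/dev/null;  python3 go.py .5005 -.1255 .0842 200; python3 -m handwheel '[{"tx":0,"ty":0,"tz":0,"roll":0},{"tx":0,"ty":0,"tz":0,"roll":0},{"tx":0,"ty":0,"tz":0,"roll":0},{"tx":0,"ty":0,"tz":0,"roll":0},{"tx":0,"ty":0,"tz":-10,"roll":0},{"tx":0,"ty":0,"tz":-25,"roll":0},{"tx":0,"ty":0,"tz":-30,"roll":0},{"tx":0,"ty":0,"tz":-30,"roll":0},{"tx":0,"ty":0,"tz":0,"roll":0},{"tx":0,"ty":0,"tz":0,"roll":0}]' 36 >/dev/null;  python3 go.py .411 -.333 .18 151.2
```

```text
t 9.8 pos [ 0.5015 -0.1262  0.0842] yaw_y -160.08 tilt [ 0. -0. -1.] q6 2.404 F [-1.2  1.4  4. ] open 0.0073 grip 30.3
roll rad -0.001 tx -1.0 ty 0.7 tz 0.0 mm
t 10.63 pos [ 0.5028 -0.1266  0.1819] yaw_y -160.08 tilt [ 0.004 -0.004 -1.   ] q6 2.404 F [ 0.   0.3 -1.6] open 0.0356 grip 0.0
roll rad 0.85 tx 225.1 ty -19.0 tz 1.9 mm
```

```bash
python3 -m handwheel '[{"tx":27,"ty":26,"tz":0,"roll":0},{"tx":27,"ty":26,"tz":0,"roll":0},{"tx":27,"ty":26,"tz":0,"roll":0},{"tx":27,"ty":26,"tz":0,"roll":0},{"tx":27,"ty":26,"tz":0,"roll":0},{"tx":27,"ty":26,"tz":0,"roll":0}]' >/dev/null; python3 -m handwheel '[{"tx":0,"ty":0,"tz":0,"roll":0.12},{"tx":0,"ty":0,"tz":0,"roll":0.12},{"tx":0,"ty":0,"tz":0,"roll":0.12},{"tx":0,"ty":0,"tz":0,"roll":0.12},{"tx":0,"ty":0,"tz":0,"roll":0.12},{"tx":0,"ty":0,"tz":0,"roll":0.12},{"tx":0,"ty":0,"tz":0,"roll":0.12},{"tx":0,"ty":0,"tz":0,"roll":0.01},{"tx":0,"ty":0,"tz":0,"roll":0},{"tx":0,"ty":0,"tz":0,"roll":0}]' >/dev/null;  python3 go.py .411 -.333 .077 151.2
python3 - <<'E'
from h import *
im,d=shot('scene');im2,_=shot('top');np.savez('s3.npz',im=im,d=d,im2=im2,w=world('scene',d))
cv2.imwrite('pics/p3.png',np.hstack([cv2.resize(im[130:230,230:310],(400,500)),cv2.resize(im2[165:245,245:309],(400,500))])[:,:,::-1])
E
```

```text
t 11.97 pos [ 0.4094 -0.3311  0.1777] yaw_y 151.36 tilt [-0.     0.001 -1.   ] q6 2.82 F [ 0.  -1.1 -0.1] open 0.0363 grip 0.0
roll rad 0.003 tx 0.9 ty -2.3 tz 100.7 mm
```

View pics/p3.png

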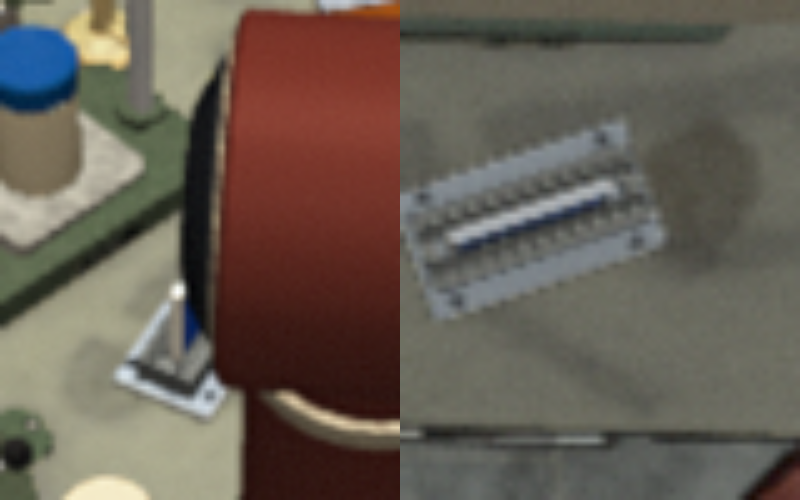

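The top crop shows the plate in the slot, from (450,240) to (615,185), with a blue sliver on the near side, so it is back in with blue to the front. Next I cross-check the bar.

```bash
python3 - <<'E'
from h import *
np.set_printoptions(suppress=True,precision=4)
b=np.load('top0.npz');w=b['w'];im=b['im'].astype(int);v,u=np.indices(b['d'].shape)
m=(u>312)&(u<344)&(v>214)&(v<240)&(w[...,2]>.055)&(w[...,2]<.1)&(im.min(2)>105)&((im.max(2)-im.min(2))<40)
uv=np.c_[u[m],v[m]];P=onz('top',uv,.080);c=P.mean(0);vt=np.linalg.svd((P-c)[:,:2])[2];t=(P-c)[:,:2]@vt[0]
print(m.sum(),'z',np.median(w[m][:,2]),c+np.r_[vt[0]*(t.max()+t.min())/2,0],np.ptp(t),np.degrees(np.arctan2(vt[0,1],vt[0,0])),'w',np.ptp((P-c)[:,:2]@vt[1]))
# scene bar bit
a=np.load('scene0.npz');s=np.array([(700+.5)/6-.5+230,(95+.5)/6-.5+150]);print(a['w'][int(round(s[1]))-2:int(round(s[1]))+3,int(round(s[0]))],onz('scene',s,.077))
m=(u>308)&(u<385)&(v>165)&(v<235)&(im[...,0]>1.6*im[...,2])&(im[...,0]>110)
h=cv2.minAreaRect(np.c_[u[m],v[m]].astype(np.float32));B=onz('top',cv2.boxPoints(h),.093);print(B[:,:2],h[2])
E
```

```text
72 z 0.07934404862261135 [ 0.4134 -0.3305  0.08  ] 0.10480673919104375 -119.13590311276995 w 0.007790794556516783
[[ 0.3923 -0.3794  0.0779]
 [ 0.3876 -0.3733  0.0808]
 [ 0.3819 -0.3657  0.0856]
 [ 0.3839 -0.3702  0.076 ]
 [ 0.4175 -0.424   0.007 ]] [[ 0.3846 -0.372   0.077 ]]
[[ 0.4911 -0.2756]
 [ 0.6157 -0.3457]
 [ 0.5198 -0.5165]
 [ 0.3967 -0.4455]] 30.379125595092773
```

```bash
python3 go.py .4125 -.3315 .077 150.9; python3 -m handwheel '[{"tx":0,"ty":-2,"tz":10,"roll":0.006},{"tx":0,"ty":0,"tz":18,"roll":0},{"tx":0,"ty":0,"tz":18,"roll":0},{"tx":0,"ty":0,"tz":18,"roll":0},{"tx":0,"ty":0,"tz":14,"roll":0},{"tx":0,"ty":0,"tz":8,"roll":0},{"tx":0,"ty":0,"tz":4,"roll":0},{"tx":0,"ty":0,"tz":0,"roll":0},{"tx":0,"ty":0,"tz":0,"roll":0},{"tx":0,"ty":0,"tz":0,"roll":0}]' 30 >/dev/null; python3 go.py .4125 -.3315 .077 150.9
```

```text
t 12.07 pos [ 0.4096 -0.3313  0.1781] yaw_y 151.3 tilt [-0.     0.001 -1.   ] q6 2.821 F [0.5 0.  0. ] open 0.0361 grip 0.0
roll rad 0.007 tx -1.3 ty -2.6 tz 101.1 mm
t 12.9 pos [ 0.4121 -0.3331  0.0897] yaw_y 150.87 tilt [ 0.001 -0.002 -1.   ] q6 2.83 F [-0.1  0.2 -0.3] open 0.0299 grip 0.0
roll rad -0.0 tx -1.6 ty 0.4 tz 12.7 mm
```

```bash
python3 -m handwheel '[{"tx":-1.5,"ty":0,"tz":6,"roll":0},{"tx":0,"ty":0,"tz":6,"roll":0},{"tx":0,"ty":0,"tz":0,"roll":0},{"tx":0,"ty":0,"tz":0,"roll":0}]' >/dev/null; python3 go.py .4125 -.3315 .077 150.9; python3 -m handwheel '[{"tx":0,"ty":0,"tz":0,"roll":0},{"tx":0,"ty":0,"tz":0,"roll":0},{"tx":0,"ty":0,"tz":0,"roll":0},{"tx":0,"ty":0,"tz":0,"roll":0},{"tx":0,"ty":0,"tz":0,"roll":0}]' 0 25 >/dev/null; python3 go.py .4125 -.3315 .077 150.9
```

```text
t 13.23 pos [ 0.4119 -0.3307  0.0758] yaw_y 150.88 tilt [-0.     0.001 -1.   ] q6 2.832 F [ 0.1  0.2 -0.5] open 0.0299 grip 0.0
roll rad -0.0 tx 0.4 ty -0.9 tz -1.2 mm
t 13.65 pos [ 0.4133 -0.3317  0.0772] yaw_y 150.87 tilt [ 0.    -0.003 -1.   ] q6 2.832 F [ 5. -2. -1.] open 0.0113 grip 25.4
roll rad -0.001 tx 0.2 ty 0.8 tz 0.2 mm
```

```bash
cat > ang.py <<'E'
from station import ctrl
import numpy as np
o=ctrl.get_obs();p=o['tool_pos'];a=np.radians(150.9);f=np.array([np.cos(a),np.sin(a)])
P0=np.array([.4133,-.3317]);R=np.hypot(.212,.012);b=np.arctan2(.012,.212)
F=.212+(p[:2]-P0)@f;H=-.012+p[2]-.0772
th=np.arctan2(H,F)+b
print('t %.2f theta %.4f radius err mm %.1f side mm %.1f F'%(o['t'],th,1e3*(np.hypot(F,H)-R),1e3*(p[:2]-P0)@[-f[1],f[0]]),np.round(o['contact_force'],1),'open %.4f grip %.0f'%(o['opening'],o['grip_force']),p.round(4))
def tgt(t):return np.array([R*np.cos(t-b),R*np.sin(t-b)])
import sys
for t in map(float,sys.argv[1:]):
    d=(tgt(t)-[F,H])*1e3;print(t,'ty %.1f tz %.1f'%(d[0],-d[1]))
E
python3 ang.py .1 .2 .3 .4 .5 .6 .7 .8 .9 .96
```

```text
t 13.65 theta 0.0001 radius err mm 0.0 side mm 0.0 F [ 5. -2. -1.] open 0.0113 grip 25 [ 0.4133 -0.3317  0.0772]
0.1 ty 0.1 tz -21.2
0.2 ty -1.9 tz -42.3
0.3 ty -5.9 tz -63.2
0.4 ty -12.1 tz -83.5
0.5 ty -20.2 tz -103.1
0.6 ty -30.3 tz -121.8
0.7 ty -42.1 tz -139.4
0.8 ty -55.7 tz -155.7
0.9 ty -70.8 tz -170.6
0.96 ty -80.6 tz -178.8
```

```bash
python3 -m handwheel '[{"tx":0,"ty":0,"tz":-5,"roll":0},{"tx":0,"ty":0,"tz":-8,"roll":0},{"tx":0,"ty":0,"tz":-8,"roll":0},{"tx":0,"ty":-0.5,"tz":-10.5,"roll":0},{"tx":0,"ty":-1.5,"tz":-10.5,"roll":0},{"tx":0,"ty":-1.7,"tz":-10.5,"roll":0},{"tx":0,"ty":-2.3,"tz":-10.5,"roll":0},{"tx":0,"ty":-2.8,"tz":-10.3,"roll":0},{"tx":0,"ty":-3.3,"tz":-10.2,"roll":0},{"tx":0,"ty":-3.8,"tz":-10,"roll":0},{"tx":0,"ty":-4.3,"tz":-9.6,"roll":0},{"tx":0,"ty":0,"tz":0,"roll":0}]' >/dev/null; python3 ang.py .6 .65 .7 .75 .8 .85
```

```text
t 14.65 theta 0.5104 radius err mm -1.4 side mm 0.0 F [11.9 -5.8 -7.9] open 0.0111 grip 27 [ 0.4329 -0.3426  0.1817]
0.6 ty -7.8 tz -17.3
0.65 ty -13.5 tz -26.3
0.7 ty -19.7 tz -34.9
0.75 ty -26.3 tz -43.2
0.8 ty -33.3 tz -51.2
0.85 ty -40.6 tz -58.9
```

```bash
python3 -m handwheel '[{"tx":0,"ty":-3,"tz":-5,"roll":0},{"tx":0,"ty":-4,"tz":-6,"roll":0},{"tx":0,"ty":-4,"tz":-6,"roll":0},{"tx":0,"ty":-4,"tz":-6,"roll":0},{"tx":0,"ty":-4,"tz":-6,"roll":0},{"tx":0,"ty":-4,"tz":-6,"roll":0},{"tx":0,"ty":-4,"tz":-5,"roll":0},{"tx":0,"ty":-4,"tz":-5,"roll":0},{"tx":0,"ty":-3,"tz":-4,"roll":0},{"tx":0,"ty":0,"tz":0,"roll":0},{"tx":0,"ty":0,"tz":0,"roll":0}]' >/dev/null; python3 ang.py .8 .85 .9 .96
python3 - <<'E'
from h import *
im,d=shot('top');np.savez('t4.npz',im=im,d=d,w=world('top',d));im2,d2=shot('scene')
cv2.imwrite('pics/p4.png',np.hstack([cv2.resize(im[155:245,300:390],(500,500)),cv2.resize(im2[90:190,280:340],(300,500))])[:,:,::-1])
E
```

```text
t 15.57 theta 0.7789 radius err mm -1.3 side mm -0.1 F [ 4.6 -3.1 -6.3] open 0.0112 grip 26 [ 0.4602 -0.3578  0.2287]
0.8 ty -2.0 tz -4.2
0.85 ty -9.4 tz -11.8
0.9 ty -17.2 tz -19.1
0.96 ty -26.9 tz -27.2
```

View pics/p4.png

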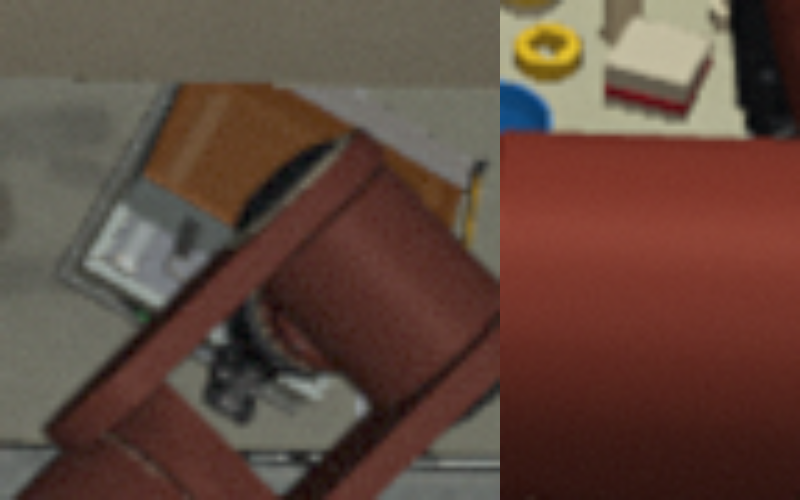

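The top crop shows the hood partly raised, its amber plate visible from (150,180) to (460,200), the yellow strip at (475,205), and the gripper on the bar at (235,370). I measure the hood angle from a plane fit to the depth.

```bash
cat > plane.py <<'E'
from h import *
def hood(w,im):
    im=im.astype(int);v,u=np.indices(w.shape[:2])
    m=(u>318)&(u<385)&(v>168)&(v<205)&(im[...,0]>1.6*im[...,2])&(im[...,0]>100)&(im[...,1]>0.42*im[...,0])&np.isfinite(w[...,2])
    P=w[m];a=np.radians(150.9);f=np.array([np.cos(a),np.sin(a)])
    hin=np.array([.4133,-.3317])-.212*f
    s=(P[:,:2]-hin)@f; z=P[:,2]; l=(P[:,:2]-hin)@[-f[1],f[0]]
    k=np.ones(len(s),bool)
    for _ in range(6):
        c=np.linalg.lstsq(np.c_[s,l,np.ones_like(s)][k],z[k],rcond=None)[0];r=z-np.c_[s,l,np.ones_like(s)]@c;k=abs(r)<.012
    print('amber n',m.sum(),k.sum(),'angle %.3f'%np.arctan(c[0]),'lat slope %.3f z at hinge %.3f rms %.4f s %.3f..%.3f'%(c[1],c[2],r[k].std(),*np.percentile(s[k],[2,98])))
    # angle with hinge line fixed (top plate through z=.091..093 at hinge)
    for z0 in(.089,.093): print(' fixed z0',z0,'%.3f'%np.median(np.arctan2(z[k]-z0,s[k])[s[k]>.04]))
    y=(im[...,0]>1.8*im[...,2])&(im[...,1]>.65*im[...,0])&(u>370)&(u<395)&(v>160)&(v<215)
    Q=w[y];Q=Q[np.isfinite(Q[:,2])&(Q[:,2]>.03)]
    if len(Q)>6:
        sy=(Q[:,:2]-hin)@f;print(' strip n',len(Q),'angle %.3f'%np.arctan(np.polyfit(sy,Q[:,2],1)[0]),sy.min().round(3),sy.max().round(3),Q[:,2].min().round(3),Q[:,2].max().round(3))
if __name__=='__main__':
    im,d=shot('top');hood(world('top',d),im)
E
python3 - <<'E'
from plane import *
for f in('top0.npz','t4.npz'):
    b=np.load(f);hood(b['w'],b['im'])
E
```

```text
amber n 1531 1522 angle -0.001 lat slope -0.001 z at hinge 0.090 rms 0.0035 s 0.030..0.149
 fixed z0 0.089 0.016
 fixed z0 0.093 -0.030
 strip n 95 angle -0.101 0.001 0.085 0.082 0.166
amber n 211 198 angle 0.785 lat slope 0.037 z at hinge 0.093 rms 0.0028 s 0.036..0.120
 fixed z0 0.089 0.796
 fixed z0 0.093 0.771
 strip n 30 angle 1.252 0.002 0.154 0.09 0.517
```

```bash
python3 -m handwheel '[{"tx":0,"ty":-3,"tz":-3,"roll":0},{"tx":0,"ty":-4,"tz":-4,"roll":0},{"tx":0,"ty":-4,"tz":-4,"roll":0},{"tx":0,"ty":-4,"tz":-4,"roll":0},{"tx":0,"ty":-3,"tz":-3,"roll":0},{"tx":0,"ty":-2,"tz":-2,"roll":0},{"tx":0,"ty":0,"tz":0,"roll":0},{"tx":0,"ty":0,"tz":0,"roll":0}]' >/dev/null; python3 ang.py .86 .9 .95; python3 plane.py
```

```text
t 16.33 theta 0.9115 radius err mm -0.9 side mm -0.1 F [ 4.6 -1.4 -5.3] open 0.0108 grip 26 [ 0.4773 -0.3673  0.2487]
0.86 ty 8.7 tz 6.7
0.9 ty 2.4 tz 0.9
0.95 ty -5.7 tz -5.9
amber n 100 17 angle 1.277 lat slope 2.225 z at hinge 0.083 rms 0.0057 s 0.034..0.189
 fixed z0 0.089 0.924
 fixed z0 0.093 0.906
```

```bash
python3 -m handwheel '[{"tx":0,"ty":-2,"tz":-2,"roll":0},{"tx":0,"ty":-3,"tz":-3,"roll":0},{"tx":0,"ty":-3,"tz":-2,"roll":0},{"tx":0,"ty":-1,"tz":-1,"roll":0},{"tx":0,"ty":0,"tz":0,"roll":0},{"tx":0,"ty":0,"tz":0,"roll":0},{"tx":0,"ty":0,"tz":0,"roll":0}]' >/dev/null; python3 ang.py .84 .85 .86 .9 ; python3 plane.py
```

```text
t 16.97 theta 0.9669 radius err mm -0.7 side mm -0.1 F [ 5.3 -0.5 -7.3] open 0.0106 grip 25 [ 0.4851 -0.3716  0.2563]
0.84 ty 20.6 tz 17.3
0.85 ty 19.1 tz 15.8
0.86 ty 17.6 tz 14.3
0.9 ty 11.4 tz 8.5
amber n 87 18 angle 1.270 lat slope 2.859 z at hinge 0.152 rms 0.0067 s 0.069..0.192
 fixed z0 0.089 1.085
 fixed z0 0.093 1.077
```

```bash
python3 -m handwheel '[{"tx":0,"ty":2,"tz":2,"roll":0},{"tx":0,"ty":3,"tz":2.5,"roll":0},{"tx":0,"ty":4,"tz":3,"roll":0},{"tx":0,"ty":4,"tz":3,"roll":0},{"tx":0,"ty":3,"tz":2.5,"roll":0},{"tx":0,"ty":2,"tz":1.5,"roll":0},{"tx":0,"ty":0,"tz":0,"roll":0},{"tx":0,"ty":0,"tz":0,"roll":0},{"tx":0,"ty":0,"tz":0,"roll":0}]' >/dev/null; python3 ang.py .85 ; python3 plane.py
```

```text
t 17.77 theta 0.8602 radius err mm -0.4 side mm -0.0 F [  9.4  -4.  -10.2] open 0.0108 grip 25 [ 0.47   -0.3632  0.2417]
0.85 ty 1.9 tz 1.2
amber n 108 23 angle 1.232 lat slope 2.775 z at hinge 0.139 rms 0.0058 s 0.018..0.150
 fixed z0 0.089 0.876
 fixed z0 0.093 0.856
 strip n 11 angle 1.301 0.006 0.145 0.097 0.533
```

```bash
python3 -m handwheel '[{"tx":0,"ty":-1,"tz":1,"roll":0},{"tx":0,"ty":-1,"tz":1,"roll":0},{"tx":0,"ty":0,"tz":0,"roll":0},{"tx":0,"ty":0,"tz":0,"roll":0}]' >/dev/null; python3 ang.py .86
python3 - <<'E'
from h import *
im,d=shot('top');w=world('top',d);np.savez('t5.npz',im=im,d=d,w=w)
cv2.imwrite('pics/p5.png',cv2.resize(im[160:235,305:395],(720,600),interpolation=cv2.INTER_CUBIC)[:,:,::-1])
E
```

```text
t 18.15 theta 0.8638 radius err mm -0.6 side mm -0.0 F [-2.1  5.1  5.8] open 0.0111 grip 26 [ 0.4706 -0.3636  0.2421]
0.86 ty 1.0 tz 0.1
```

View pics/p5.png

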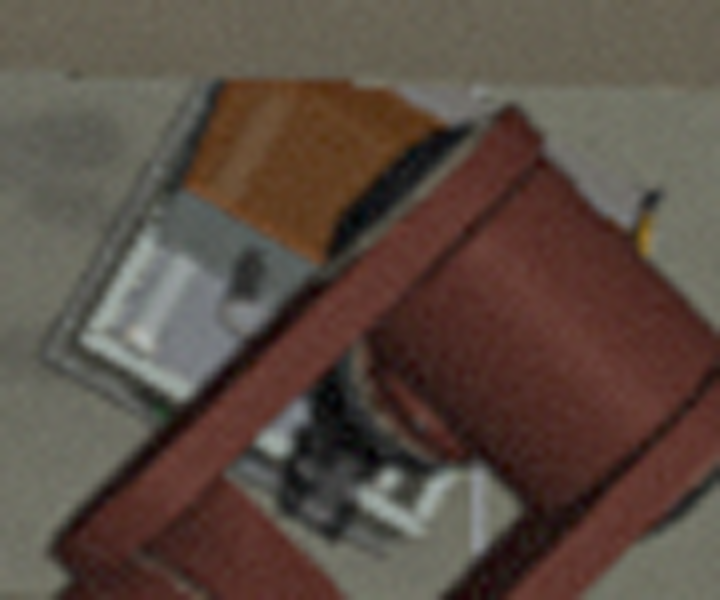

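The crop shows the amber plate at (220–420, 90–250), the front face of the skirt below it and the gripper on the bar at (320,470). I fit the plane inside that amber polygon.

```bash
cat > pl.py <<'E'
from h import *
def f(w):
    m=np.zeros(w.shape[:2],np.uint8);cv2.fillPoly(m,[np.round(np.array([[225,95],[370,95],[395,125],[325,215],[310,235],[205,180]])/8+[305,160]).astype(int)],1)
    P=w[(m>0)&np.isfinite(w[...,2])];a=np.radians(150.9);g=np.array([np.cos(a),np.sin(a)]);h=np.array([.4133,-.3317])-.212*g
    s=(P[:,:2]-h)@g;k=(P[:,2]>.08)&(P[:,2]<.3);s=s[k];z=P[k,2]
    for _ in range(4):
        c=np.linalg.svd(np.c_[s-s.mean(),z-z.mean()])[2][0] if len(s)<3000 else None
        r=(s-s.mean())*-c[1]+(z-z.mean())*c[0];q=abs(r)<.012;s,z=s[q],z[q]
    print(len(s),'plane %.3f'%np.arctan(c[1]/c[0]),'via hinge %.3f'%np.arctan2((z-.091).mean(),s.mean()))
E
python3 -c "
from pl import *
f(np.load('t5.npz')['w']);f(np.load('t4.npz')['w'])
for _ in range(3):
    im,d=shot('top');f(world('top',d))
"; python3 ang.py
```

```text
294 plane 0.872 via hinge 0.864
296 plane 0.785 via hinge 0.784
295 plane 0.870 via hinge 0.864
294 plane 0.872 via hinge 0.864
296 plane 0.866 via hinge 0.863
t 18.35 theta 0.8639 radius err mm -0.6 side mm -0.0 F [-2.7  4.7  4.7] open 0.0110 grip 26 [ 0.4706 -0.3636  0.2422]
```

```bash
python3 -m handwheel '[{"tx":0,"ty":0,"tz":0,"roll":0},{"tx":0,"ty":0,"tz":0,"roll":0},{"tx":0,"ty":0,"tz":0,"roll":0},{"tx":0,"ty":0,"tz":0,"roll":0}]' >/dev/null; python3 ang.py; python3 -c "
from station import ctrl
print(ctrl.finish_job())"
```

```text
t 18.68 theta 0.8638 radius err mm -0.6 side mm -0.0 F [-2.7  3.8  4.7] open 0.0110 grip 26 [ 0.4706 -0.3636  0.2421]
the job is handed in; nothing more can be done
None
```

I turned the plate round and stood it back down in its slot with the blue side to the front, then raised the hood to about 0.97 rad and brought it back. It is held by the bar at about 0.865 rad, just below balance; I handed in at 18.7 s, no verdict came back, and I did not re-image the bystanders afterwards.

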